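Chasing the thread of a blind hole with a hand tap

TASK

Clean out the thread in the casting held in the vise: turn the tap wrench half a turn clockwise (seen from above), then a quarter turn back to free it, and repeat, until on the third half turn you feel the tap come up against the bottom of the hole. Stop there without forcing it, since a tap wrung hard against the bottom snaps, and leave the tap where it bottomed. Do not shift the bottle, tools and other things lying around.

Things in the scene. Friction and masses are not known exactly. Their poses are not given: they have to be found in the camera images.
- vise: grey bench vise, 110 mm jaws, bolted to the bench near its middle, swivelled up to 0.6 rad; origin on the bench on the tap's axis, x from the screw handle (robot's side) to the anvil, y along the jaws, z up. From the axis it reaches 167 mm to -x (screw handle, a bar 190 mm long across, 94 mm high) and 131 mm to +x; jaw tops 150 mm high
- casting: aluminium casting clamped in the jaws, same origin and axes as the vise: foot plate 56 x 100 mm on the jaws, its top 160 mm high, and on it a round boss 54 mm across, top 188 mm high, with the blind threaded hole in which the tap stands upright, already started
- tap_wrench: bar tap wrench on the tap; origin on the tap's axis, mid height of the handles, 246 mm above the bench (+-1), sinking 2 mm a turn; y along the bar, z up. Steel bar 200 mm long: block 56 mm along the bar, 32 wide, 20 thick; each side a round handle 13 mm thick, free to grip or push 45 to 98 mm from the axis, open air beneath. Its y starts within 0.65 rad of the vise's y
- wrench_end (a point): tip of the wrench handle with the thicker collar (19 mm across, 14 mm long, next to the block), 100 mm from the axis along the wrench's +y. Clockwise seen from above goes into the hole; the thread drags about 0.5 N m either way (6 N at 80 mm) and the wrench stays where it is left
- tap: dark steel hand tap, 16 mm thread, upright in the hole under the wrench; origin and axes those of the wrench while unloaded. Its shank twists 0.07 rad per N m between wrench and teeth and snaps at 0.15 rad (26 N pushed at 80 mm). Its teeth stop dead at the bottom of the hole a little less than a turn (5.68 to 6.18 rad) from where they start: a place to be felt, not seen
- oil_bottle: cream plastic squeeze bottle of tapping oil, 52 mm across, 149 mm tall, black nozzle, stands beside the vise; origin under its centre
- chip_brush: wooden-handled brush 190 mm long lying beside the vise; origin on its underside
- bolt: dark steel hexagon bolt, 16 mm thread, 80 mm long, lying near the vise; origin on its axis at the head's outer face
- file: flat file with wooden handle, 248 mm long, lying on the bench to the robot's left; origin under it
- hammer: hammer 260 mm long with wooden handle, lying on the bench to the robot's right; origin under it
- strip_a: planed wooden strip 220 x 32 x 16 mm, on the left; origin under its centre
- tape_roll: roll of tape standing flat, 90 mm across, 48 mm tall, on the right; origin under its centre

How it is judged:
By the outcome, as a careful person would: the job done as asked, in the order asked, and still so for the second after the job is handed in, with the robot touching nothing.
It also fails if it takes over 64 s, if anything falls off the work surface, if the arm or the gripper's body presses on something with over 40 N, if the wrist force passes 120 N, or if a joint passes its speed limit or range.

ROBOT

A 6-joint arm with a two-finger parallel gripper is mounted at the origin on the work surface. World frame = base frame: x ahead of the robot, y to its left, z up, the work surface at z = 0. Lengths are in m, angles in rad, forces in N, time in s.
With the tool pointing down it reaches from about 0.35 to 0.8 m from the base axis. Payload 7.3 kg.
Tool frame: the origin (TCP) lies on the centre line of the jaws, within the pads' length; the fingertips stand 14 mm ahead of it and the grasp point (between the pads) lies 5 mm behind it; z points along the fingers, y is the direction in which the jaws open and shut (so a half turn about z gives the same grasp; the last joint's range is limited). The gripper opens to 85 mm and grips with 20 to 120 N. Pads are 22 mm wide; open, the fingers measure 114 mm over their backs; the gripper's body (76 mm by 85 mm) begins 54 mm behind the grasp point. The pads swing forward as they close: fully open they stand 13 mm farther back than shut.
Start: joints at [1.194, 0.342, 1.524, -0, 1.275, -0.146], TCP at [0.12, 0.511, 0.245] pointing down, gripper open.
Joint ranges: [-2.53, 2.53], [-0.77, 2.02], [0.04, 2.7], [-1, 4.14], [0.28, 2.66], [-3.11, 3.11]. Speed limits (rad/s): [2.57, 2.57, 3.14, 3.14, 3.14, 3.14].

INTERFACE

Orientations are given as a rotation vector (axis times angle).
In Python, from bench import arm, cams, ticket, read_time, read_q, read_qd, read_joint_efforts, read_tool_pos, read_tool_rot, read_ft_force, read_moment, read_finger_gap gives the robot as it stands. Calls block until the motion is done:
- arm.move_ptp(position, orientation): joint-space move of the TCP to a pose.
- arm.servo_line(position, ori=None, vel=0.15, until_force=None): straight line of the TCP; ori=None keeps the orientation; vel is the mean speed in m/s. With until_force (N) it stops when the force on the tool has changed by that much, and returns True; else False.
- arm.movej(angles): joint-space move.
- arm.move_gripper(opening, effort=None): finger opening in m; effort is the grip in N (None keeps the last); returns when the fingers have stopped.
- arm.dwell(seconds).
- arm.ik(position, orientation): joint angles nearest the present ones, or None.
- cams.grab_frame(name): name is "side" or "top"; returns a dict with "color" (480x640x3 uint8, red, green, blue), "z_map" (480x640 float32, m along the optical axis (not along the pixel's ray), 0 where there is no reading), "camera_matrix" (3x3 intrinsics, pixels), "rvec" (rotation vector, rad) and "tvec" (3), from world to camera coordinates, as OpenCV has them. Camera axes: x right, y down, z forward; pixel columns grow to the right and rows downward; lengths in m; the calibration is good to about 2 mm. A picture is of the moment at which its call begins.
A pose or a line that the arm cannot do raises arm.Unreachable and nothing moves.
- ticket.close_job(): hands the job in, once; it reports no verdict.
Trained networks look in a picture, given as the dict that the camera call returned (one of the last four; its "shot" number tells which), for a name from the list of things; names that differ only in an ending like _2 or _b are one class to them, and where a whole thing is asked for, a point or a joint stands for the part that bears it (a point fixed in the world has none). Each returns a list of dicts, best first, with "conf" (0 to 1); they miss things now and then, are a little off and sometimes report something else, mostly with a low value. They report only what shows in the picture. A call takes as long as a camera call.
- cams.spot_in(picture, query): "location" ([x, y, z] in m, in world coordinates, good to about 4 mm: the middle of the surface that is visible of it).
- cams.trace(picture, query): "mask" (480x640 bool, what is visible of it).
Readings, each from a call of its own:
- read_time(): time.
- read_q(): joint angles.
- read_qd(): joint speeds.
- read_joint_efforts(): joint torques, N m.
- read_tool_pos(): TCP position.
- read_tool_rot(): TCP orientation.
- read_ft_force(): force on the tool from outside, world axes, zero at the start.
- read_moment(): the same for the moment, N m.
- read_finger_gap(): finger opening in m.
Only numpy, scipy, OpenCV 4.12 (cv2) and the standard library are available. Lean on these libraries where they do the work, as an engineer would, in place of code of your own. Each camera call takes 0.05 s, during which the arm holds its last target.

## Working session

There is one attempt and no reset: what is moved stays moved. The work goes in short steps, each a Python script; the robot and the scene stay as the last script left them, time stands still between calls to the robot, and variables do not carry over. Pictures are saved under pics/ and viewed, and the job is handed in when it is done.

```bash
ls; mkdir -p pics; cat > h.py <<'E'
import numpy as np, cv2
from scipy.spatial.transform import Rotation as R
from bench import arm, cams, ticket, read_time, read_q, read_qd, read_joint_efforts, read_tool_pos, read_tool_rot, read_ft_force, read_moment, read_finger_gap
def cloud(f):
    z=f["z_map"].astype(float); K=f["camera_matrix"]
    v,u=np.indices(z.shape)
    P=np.stack([(u-K[0,2])/K[0,0]*z,(v-K[1,2])/K[1,1]*z,z],-1)
    Rm=cv2.Rodrigues(np.array(f["rvec"],float))[0]
    W=(P-np.array(f["tvec"]).reshape(3))@Rm
    W[z<=0]=np.nan
    return W
def save(f,n): cv2.imwrite("pics/"+n,f["color"][:,:,::-1])
E
python3 - <<'E'
from h import *
print(read_time(),read_tool_pos(),read_tool_rot(),read_finger_gap())
for n in ("top","side"):
    f=cams.grab_frame(n); save(f,n+"0.png")
    W=cloud(f); np.savez("pics/"+n+"0.npz",W=W)
    print(n,"campos",-cv2.Rodrigues(np.array(f["rvec"],float))[0].T@np.array(f["tvec"]).reshape(3))
    for q in ("tap_wrench","wrench_end","vise","casting","oil_bottle"):
        r=cams.spot_in(f,q); print(q,[(np.round(x["location"],3),round(x["conf"],2)) for x in r[:2]])
    m=cams.trace(f,"tap_wrench")
    if m: np.save("pics/m_%s.npy"%n,m[0]["mask"]); print(m[0]["mask"].sum())
print(read_time())
E
```

```text
pics
0.0 [0.11995152 0.51074033 0.24462568] [-3.61652420e-01 -3.12036711e+00  2.31898757e-03] 0.08538518682224899
top campos [0.45239807 0.01369493 1.71416867]
tap_wrench [(array([ 0.554, -0.01 ,  0.252]), 0.94)]
wrench_end [(array([ 0.555, -0.011,  0.256]), 0.76), (array([ 0.544, -0.012,  0.161]), 0.6)]
vise [(array([ 0.528, -0.018,  0.113]), 0.74), (array([0.588, 0.168, 0.1  ]), 0.28)]
casting [(array([ 0.548, -0.013,  0.161]), 0.55)]
oil_bottle [(array([0.588, 0.168, 0.102]), 0.59)]
595
side campos [0.06013186 0.97798362 1.43570506]
tap_wrench [(array([ 0.556, -0.001,  0.255]), 0.69)]
wrench_end [(array([ 0.556, -0.003,  0.249]), 0.91)]
vise [(array([0.525, 0.025, 0.104]), 0.85), (array([0.581, 0.182, 0.084]), 0.67)]
casting [(array([0.55 , 0.021, 0.157]), 0.8), (array([ 0.557, -0.183,  0.021]), 0.48)]
oil_bottle [(array([0.583, 0.183, 0.081]), 0.68)]
334
0.7
```

View pics/top0.png

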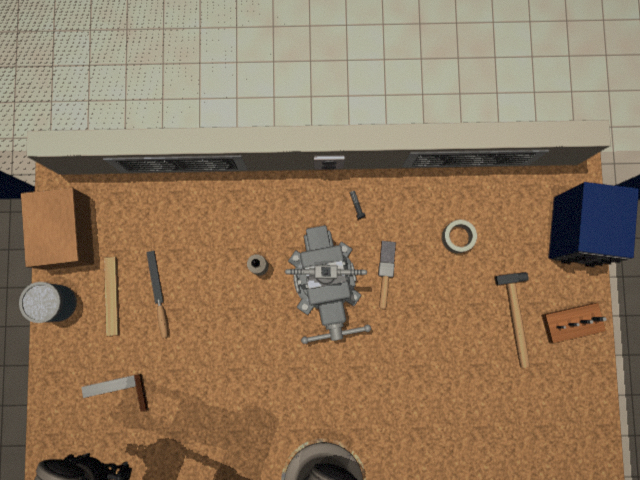

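View pics/side0.png

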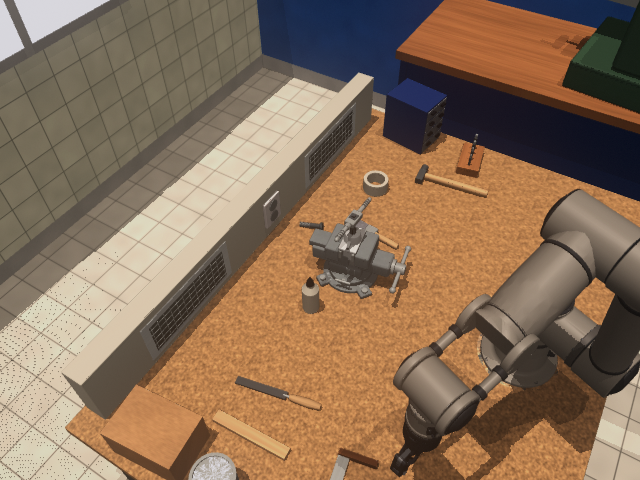

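```bash
python3 - <<'E'
import numpy as np,cv2
for n in("top","side"):
    W=np.load(f"pics/{n}0.npz")["W"]; m=np.load(f"pics/m_{n}.npy")
    P=W[m]; P=P[~np.isnan(P[:,0])]; print(n,len(P),np.percentile(P[:,2],[2,25,50,75,98]))
    P=P[(P[:,2]>.235)&(P[:,2]<.275)]
    rect=cv2.minAreaRect((P[:,:2]*1000).astype(np.float32)); print(rect)
    c=P[:,:2].mean(0);u,s,v=np.linalg.svd(P[:,:2]-c,full_matrices=False);d=v[0]*np.sign(v[0][1])
    t=(P[:,:2]-c)@d; w=(P[:,:2]-c)@np.array([d[1],-d[0]])
    print(c,d,np.arctan2(-d[0],d[1]),t.min(),t.max())
    for a in np.arange(-.11,.11,.01):
        k=(t>=a)&(t<a+.01)
        if k.sum(): print(round(a,3),k.sum(),w[k].min().round(4),w[k].max().round(4),P[k,2].max().round(4))
im=cv2.imread("pics/top0.png");m=np.load("pics/m_top.npy");v,u=np.where(m);print(u.min(),u.max(),v.min(),v.max())
c=im[v.min()-40:v.max()+40,u.min()-40:u.max()+40];cv2.imwrite("pics/crop0.png",cv2.resize(c,None,fx=3.5,fy=3.5) if max(c.shape)*3.5<790 else cv2.resize(c,(700,int(700*c.shape[0]/c.shape[1]))))
E
```

```text
top 591 [0.24482344 0.25107746 0.2541095  0.2566571  0.26215093]
((555.950927734375, -14.855331420898438), (193.89328002929688, 29.652076721191406), 88.89046478271484)
[ 0.55635354 -0.01442153] [0.02561408 0.99967191] -0.025616878956857013 -0.09738550965730856 0.09653160063206276
-0.1 13 -0.0044 0.0057 0.2576
-0.09 25 -0.0045 0.0056 0.2571
-0.08 20 -0.0046 0.0054 0.2571
-0.07 20 -0.0045 0.0055 0.2593
-0.06 20 -0.0056 0.0058 0.2634
-0.05 19 -0.0051 0.0052 0.2571
-0.04 22 -0.0073 0.0077 0.2581
-0.03 40 -0.0127 0.0141 0.2607
-0.02 54 -0.0151 0.0143 0.2636
-0.01 63 -0.0151 0.0144 0.2641
-0.0 51 -0.0152 0.0143 0.263
0.01 48 -0.013 0.0139 0.2628
0.02 45 -0.013 0.0138 0.2628
0.03 32 -0.0081 0.0098 0.2579
0.04 21 -0.0055 0.0064 0.2575
0.05 22 -0.0054 0.0071 0.2587
0.06 24 -0.0057 0.007 0.2566
0.07 16 -0.0038 0.004 0.2597
0.08 19 -0.0038 0.0066 0.2586
0.09 13 -0.0056 0.0045 0.2562
side 334 [0.24392985 0.25096677 0.25426392 0.25759128 0.26286708]
((554.7847290039062, -9.651679992675781), (199.3812255859375, 31.12165641784668), 87.90995025634766)
[ 0.55327002 -0.00637685] [0.02633904 0.99965307] -0.0263420912774851 -0.10293821295076987 0.09648889163796967
-0.11 1 0.0025 0.0025 0.2481
-0.1 8 -0.0025 0.0104 0.2538
-0.09 11 -0.0042 0.0086 0.2551
-0.08 12 -0.0035 0.0079 0.2589
-0.07 11 -0.004 0.0048 0.2587
-0.06 12 -0.0034 0.0054 0.2579
-0.05 10 -0.0035 0.0065 0.2568
-0.04 12 -0.0105 0.0095 0.2562
-0.03 25 -0.0134 0.0136 0.2604
-0.02 25 -0.014 0.0136 0.2628
-0.01 35 -0.0134 0.0153 0.2665
-0.0 29 -0.0138 0.0172 0.2633
0.01 38 -0.0133 0.0174 0.2644
0.02 25 -0.0123 0.0132 0.2627
0.03 19 -0.0049 0.0089 0.261
0.04 10 -0.0038 0.0067 0.2585
0.05 11 -0.0037 0.0039 0.2562
0.06 11 -0.0035 0.0058 0.2577
0.07 12 -0.0039 0.0077 0.2565
0.08 8 -0.0029 0.0039 0.2563
0.09 8 -0.0015 0.0059 0.2549
286 366 266 278
```

The top view shows the wrench bar at pixels u 286–366, v≈271. Its axis is at about (0.556, -0.015), the bar lies along world y, and its top is at z≈0.253, which matches the sizes given. The collar should be on the left (+y) end. I'll grip that handle from above at a 75 mm radius.

```bash
cat >> h.py <<'E'
C=np.array([0.5562,-0.0148]); A0=np.pi/2-0.0258; Z0=0.241; RAD=0.075
def ori(psi): # tool down, tool y at world angle psi
    y=np.array([np.cos(psi),np.sin(psi),0]); z=np.array([0,0,-1.]); x=np.cross(y,z)
    return R.from_matrix(np.stack([x,y,z],1)).as_rotvec()
def pose(th,handle=0,flip=0,dz=0,r=RAD):
    """th: wrench angle (ccw +) from start; handle 0 = collar, 1 = other"""
    a=A0+th+handle*np.pi
    p=np.array([C[0]+r*np.cos(a),C[1]+r*np.sin(a),Z0+th/(2*np.pi)*0.002+dz])
    return p,ori(a+np.pi/2+flip*np.pi)
def torque():
    f=np.array(read_ft_force());m=np.array(read_moment());p=np.array(read_tool_pos())
    d=p[:2]-C
    return d[0]*f[1]-d[1]*f[0], m[2], f, m
def wr(): # tool yaw based angle
    y=R.from_rotvec(read_tool_rot()).as_matrix()[:,1]; return np.arctan2(y[1],y[0])
E
python3 - <<'E'
from h import *
p,o=pose(0,dz=.09)
q=arm.ik(p,o); print(q)
q=np.array(q)
q=q.copy(); 
if q[5]>-2: q[5]-=np.pi*round((q[5]+3.0)/np.pi)
print(q)
arm.movej(q); print(read_time(),read_tool_pos(),read_q())
arm.move_gripper(0.045,effort=30)
p2,_=pose(0); 
print(arm.servo_line(p2,vel=.08,until_force=8)); print(read_time(),read_tool_pos(),p2,read_ft_force())
f=cams.grab_frame("top");save(f,"g1.png");f=cams.grab_frame("side");save(f,"g1s.png")
a=cv2.imread("pics/g1.png")[200:350,240:420];b=cv2.imread("pics/g1s.png")[170:320,270:450]
cv2.imwrite("pics/g1c.png",cv2.resize(np.hstack([a,b]),None,fx=2.2,fy=2.2,interpolation=cv2.INTER_CUBIC))
E
```

```text
NoneTraceback (most recent call last):
  File "<stdin>", line 6, in <module>
IndexError: too many indices for array: array is 0-dimensional, but 1 were indexed
```

```bash
python3 - <<'E'
from h import *
for dz in (0,.05,.09):
  for fl in (0,1):
    print(dz,fl,[ (lambda q: None if q is None else np.round(q,2))(arm.ik(*pose(t,flip=fl,dz=dz))) for t in (0,-1.57,-3.14,-4.71)])
E
```

```text
0 0 [None, array([-0.15,  0.54,  1.21, -0.  ,  1.38, -1.69]), array([-0.3 ,  0.41,  1.43, -0.  ,  1.3 , -0.27]), array([-0.19,  0.27,  1.65,  0.  ,  1.23,  1.41])]
0 1 [array([-0.03,  0.41,  1.43, -0.  ,  1.3 , -0.  ]), array([-0.15,  0.54,  1.21,  0.  ,  1.38,  1.45]), array([-0.3 ,  0.41,  1.43, -0.  ,  1.3 ,  2.87]), array([-0.19,  0.27,  1.65, -0.  ,  1.23, -1.73])]
0.05 0 [None, array([-0.15,  0.52,  1.12, -0.  ,  1.5 , -1.69]), array([-0.3 ,  0.38,  1.34, -0.  ,  1.42, -0.27]), array([-0.19,  0.23,  1.56,  0.  ,  1.35,  1.41])]
0.05 1 [array([-0.03,  0.38,  1.34, -0.  ,  1.42, -0.  ]), array([-0.15,  0.52,  1.12,  0.  ,  1.5 ,  1.45]), array([-0.3 ,  0.38,  1.34, -0.  ,  1.42,  2.87]), array([-0.19,  0.23,  1.56, -0.  ,  1.35, -1.73])]
0.09 0 [None, array([-0.15,  0.51,  1.03, -0.  ,  1.6 , -1.69]), array([-0.3 ,  0.36,  1.26, -0.  ,  1.52, -0.27]), array([-0.19,  0.21,  1.48,  0.  ,  1.46,  1.41])]
0.09 1 [array([-0.03,  0.36,  1.26, -0.  ,  1.52, -0.  ]), array([-0.15,  0.51,  1.03,  0.  ,  1.6 ,  1.45]), array([-0.3 ,  0.36,  1.26, -0.  ,  1.52,  2.87]), array([-0.19,  0.21,  1.48, -0.  ,  1.46, -1.73])]
```

```bash
python3 - <<'E'
from h import *
p,o=pose(0,flip=1,dz=.09)
arm.movej(arm.ik(p,o)); print(read_time(),read_tool_pos(),read_q())
arm.move_gripper(0.045,effort=30)
p2,_=pose(0,flip=1)
print(arm.servo_line(p2,vel=.08,until_force=8)); print(read_time(),read_tool_pos(),p2,read_ft_force())
f=cams.grab_frame("top");save(f,"g1.png");f=cams.grab_frame("side");save(f,"g1s.png")
a=cv2.imread("pics/g1.png")[200:350,240:420];b=cv2.imread("pics/g1s.png")[170:320,270:450]
cv2.imwrite("pics/g1c.png",cv2.resize(np.hstack([a,b]),None,fx=2.2,fy=2.2,interpolation=cv2.INTER_CUBIC))
E
```

```text
2.9667 [0.55790882 0.06110065 0.33094733] [-2.76104218e-02  3.62162604e-01  1.25970318e+00  2.65810602e-04
  1.51995177e+00 -3.36428098e-03]
False
4.7167 [0.55843176 0.06016168 0.24157326] [0.55813479 0.06017504 0.241     ] [-0.15486309  0.71417867 -0.25263735]
```

View pics/g1c.png

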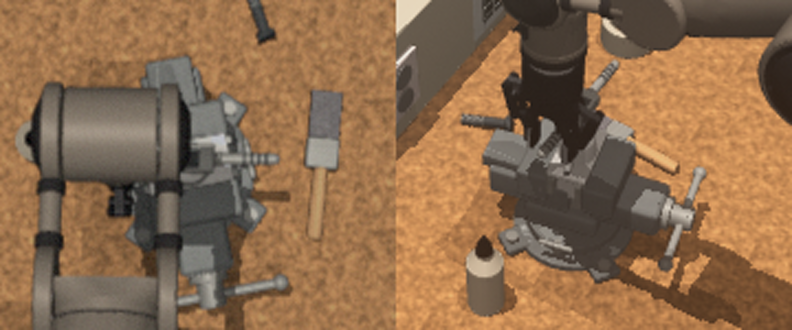

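The left picture (top) shows the gripper over the left handle and the right handle still in place at about (250,158). The right one (side) shows the fingers either side of the bar. Next I close and turn a little to learn the force readings.

```bash
cat >> h.py <<'E'
def arc(t0,t1,handle,flip,step=0.2,vel=.06,uf=None,tlim=None,log=None):
    n=max(1,int(np.ceil(abs(t1-t0)/step-1e-6)))
    for t in np.linspace(t0,t1,n+1)[1:]:
        p,o=pose(t,handle,flip)
        hit=arm.servo_line(p,ori=o,vel=vel,until_force=uf)
        a,b,f,m=torque()
        if log: print(f"{read_time():.2f} th={t:.3f} FT={a:.2f} mz={b:.2f} F={np.round(f,1)}",hit)
        if hit or (tlim and abs(a+b)>tlim): return t,True
    return t1,False
E
python3 - <<'E'
from h import *
arm.move_gripper(0.0,effort=30); print(read_time(),read_finger_gap(),read_tool_pos()); print(torque())
print(arc(0,-0.4,0,1,step=.1,uf=20,log=1))
arm.dwell(.1);print(read_time(),torque(),read_tool_pos(),pose(-.4,0,1)[0])
E
```

```text
5.2083 0.012083744668861427 [0.55845655 0.06016236 0.24126545]
(np.float64(-0.10416285732881775), np.float64(0.06620628903436783), array([1.40371245, 0.4709607 , 1.82743955]), array([ 0.04257596, -0.19577383,  0.06620629]))
5.48 th=-0.100 FT=0.26 mz=0.13 F=[-3.4  0.8  3. ] False
5.76 th=-0.200 FT=0.31 mz=0.09 F=[-4.  1.  4.] False
6.03 th=-0.300 FT=0.27 mz=0.02 F=[-3.   2.1  3.6] False
6.31 th=-0.400 FT=0.38 mz=0.08 F=[-4.2  3.1  3.8] False
(-0.4, False)
6.4083 (np.float64(0.3782839015537389), np.float64(0.008844489057281434), array([-4.18266096,  2.97757537,  3.03955768]), array([0.39282445, 0.58745122, 0.00884449])) [0.58681197 0.05384875 0.24095986] [0.58717871 0.05350314 0.24087268]
```

```bash
python3 - <<'E'
from h import *
pi=np.pi
print(arc(-.4,-pi-.035,0,1,step=.25,vel=.08,uf=20,log=1))
arm.dwell(.15);print(read_time(),torque()[:2],read_q()[5],read_tool_pos(),pose(-pi-.035,0,1)[0])
f=cams.grab_frame("top");save(f,"s1.png")
a=cv2.imread("pics/s1.png")[200:350,240:420]
cv2.imwrite("pics/s1c.png",cv2.resize(a,None,fx=3,fy=3,interpolation=cv2.INTER_CUBIC))
E
```

```text
6.79 th=-0.631 FT=0.38 mz=-0.06 F=[-3.8  3.4  3.9] False
7.17 th=-0.863 FT=0.45 mz=-0.08 F=[-4.4  4.1  3.3] False
7.56 th=-1.094 FT=0.47 mz=-0.07 F=[-4.2  4.9  3.9] False
7.94 th=-1.326 FT=0.42 mz=-0.08 F=[-4.2  4.7  4.1] False
8.32 th=-1.557 FT=0.42 mz=-0.11 F=[-4.8  5.7  3.5] False
8.71 th=-1.788 FT=0.46 mz=-0.17 F=[-4.5  7.4  4.5] False
9.09 th=-2.020 FT=0.42 mz=-0.14 F=[-3.6  8.   4.3] False
9.47 th=-2.251 FT=0.46 mz=-0.07 F=[-1.8  9.5  3.4] False
9.86 th=-2.482 FT=0.43 mz=-0.11 F=[-1.  10.9  3.1] False
10.24 th=-2.714 FT=0.45 mz=-0.04 F=[ 1.6 11.5  2.5] False
10.62 th=-2.945 FT=0.37 mz=-0.04 F=[ 2.9 12.2  1.8] False
11.01 th=-3.177 FT=0.35 mz=0.08 F=[ 5.4 11.7  0.5] False
(-3.1765926535897933, False)
11.1583 (np.float64(0.29036310602937826), np.float64(0.03989824908434128)) 2.8983311654111468 [ 0.55301784 -0.08724172  0.24015515] [ 0.55164281 -0.08966142  0.23998886]
```

View pics/s1c.png

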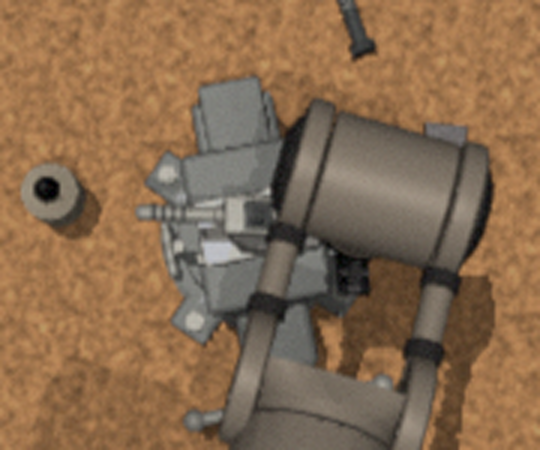

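Half turn done: the plain handle now points left at about (145,212), with the bar parallel to how it started. Next is the quarter turn back, then a regrip with the wrist flipped.

```bash
python3 - <<'E'
from h import *
pi=np.pi
def st(tag,*a):
    arm.dwell(.1);p=np.array(read_tool_pos());d=p[:2]-C;print(tag,round(read_time(),2),'angle err cmd',np.round(p-pose(*a)[0],4),'polar-A0',(np.arctan2(d[1],d[0])-A0),np.round(torque()[:2],2),np.round(torque()[2],1))
print(arc(-pi-.035,-pi/2+.05,0,1,step=.26,vel=.09,uf=20,log=1))
st('back1',-pi/2+.05,0,1)
arm.move_gripper(.045); st('open',-pi/2+.05,0,1)
print(arm.servo_line(pose(-pi/2+.02,0,1,dz=.05)[0],vel=.12))
q=np.array(arm.ik(*pose(-pi/2+.02,0,0,dz=.05)));print(read_q(),q)
arm.movej(q); print(read_time(),read_tool_pos())
f=cams.grab_frame("top");save(f,"b1.png");m=cams.trace(f,"tap_wrench");np.savez("pics/b1.npz",W=cloud(f),m=m[0]["mask"] if m else 0)
f=cams.grab_frame("side");save(f,"b1s.png")
m=cams.trace(f,"tap_wrench");np.savez("pics/b1s.npz",W=cloud(f),m=m[0]["mask"] if m else 0)
a=cv2.imread("pics/b1.png")[200:350,240:420];b=cv2.imread("pics/b1s.png")[170:320,270:450]
cv2.imwrite("pics/b1c.png",cv2.resize(np.hstack([a,b]),None,fx=2.2,fy=2.2,interpolation=cv2.INTER_CUBIC))
E
```

```text
11.59 th=-2.940 FT=-0.04 mz=-0.29 F=[-2.6 10.7  4.4] False
11.97 th=-2.704 FT=-0.07 mz=-0.35 F=[-5.   9.   5.9] False
12.36 th=-2.467 FT=-0.01 mz=-0.37 F=[-5.8  7.2  3.9] False
12.74 th=-2.230 FT=0.09 mz=-0.37 F=[-6.2  6.5  4.7] False
13.12 th=-1.994 FT=0.08 mz=-0.41 F=[-5.8  3.9  4.5] False
13.51 th=-1.757 FT=0.04 mz=-0.43 F=[-5.6  1.8  3.8] False
13.89 th=-1.521 FT=0.08 mz=-0.38 F=[-5.4  0.9  4.6] False
(-1.5207963267948965, False)
back1 13.99 angle err cmd [-0.0005 -0.0004  0.    ] polar-A0 -1.5257634589534586 [ 0.09 -0.32] [-5.8  1.   3.6]
open 14.51 angle err cmd [ 0.0001 -0.0001 -0.0001] polar-A0 -1.5217090265400184 [0.06 0.03] [-0.3  0.8  0.8]
False
[-1.45433547e-01  5.19434504e-01  1.12108788e+00  8.97804511e-06
  1.50167400e+00  1.40119739e+00] [-0.14543347  0.5193008   1.11995889  0.          1.50233297 -1.7104298 ]
17.7 [ 0.63118155 -0.01521168  0.29043067]
```

View pics/b1c.png

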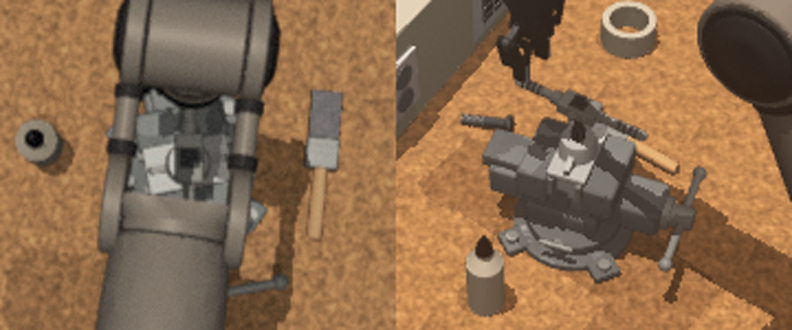

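```bash
python3 - <<'E'
import numpy as np,cv2
for n in("b1","b1s"):
    d=np.load(f"pics/{n}.npz");W=d["W"];m=d["m"]
    if m.ndim<2: print("none");continue
    P=W[m];P=P[~np.isnan(P[:,0])];P=P[(P[:,2]>.235)&(P[:,2]<.27)]
    print(n,len(P),P.min(0),P.max(0),cv2.minAreaRect((P[:,:2]*1000).astype(np.float32)))
    c=P[:,:2].mean(0);v=np.linalg.svd(P[:,:2]-c,full_matrices=False)[2][0];print(c,v*np.sign(v[0]))
    print(c+v*(0))
E
```

```text
b1 433 [ 0.51233346 -0.02975517  0.2420716 ] [0.61031601 0.00260354 0.26491155] ((561.370849609375, -13.730897903442383), (31.615209579467773, 98.05482482910156), 88.89314270019531)
[ 0.55914888 -0.01361918] [ 0.9997562 -0.0220804]
[ 0.55914888 -0.01361918]
b1s 356 [ 0.46164611 -0.02755856  0.23838494] [0.63631303 0.00781183 0.26456059] ((549.025634765625, -8.45334243774414), (33.62715148925781, 174.34231567382812), 85.73246002197266)
[ 0.54766101 -0.00639194] [ 9.99999594e-01 -9.01136541e-04]
[ 0.54766101 -0.00639194]
```

The bar now lies along x, with direction about -0.022 rad against -0.026 expected, so the quarter turn back is right. Second stroke and quarter back, with a small correction to the axis in y.

```bash
sed -i 's/C=np.array(\[0.5562,-0.0148\])/C=np.array([0.5560,-0.0140])/' h.py; cat >> h.py <<'E'
def st(tag,*a):
    arm.dwell(.1);p=np.array(read_tool_pos());d=p[:2]-C;print(tag,round(read_time(),2),'err cmd',np.round(p-pose(*a)[0],4),'polar-A0',(np.arctan2(d[1],d[0])-A0),np.round(torque()[:2],2),np.round(torque()[2],1))
pi=np.pi
def look(n):
    for c in("top","side"):
        f=cams.grab_frame(c);save(f,n+c+".png")
        m=cams.trace(f,"tap_wrench")
        if not m: print(c,"none");continue
        P=cloud(f)[m[0]["mask"]];P=P[~np.isnan(P[:,0])];P=P[(P[:,2]>.235)&(P[:,2]<.27)]
        k=P[:,:2].mean(0);v=np.linalg.svd(P[:,:2]-k,full_matrices=False)[2][0]
        print(c,len(P),k,v,"bar dir mod pi",np.arctan2(v[1],v[0])%np.pi)
    a=cv2.imread(f"pics/{n}top.png")[200:350,240:420];b=cv2.imread(f"pics/{n}side.png")[170:320,270:450]
    cv2.imwrite(f"pics/{n}c.png",cv2.resize(np.hstack([a,b]),None,fx=2.2,fy=2.2,interpolation=cv2.INTER_CUBIC))
E
python3 - <<'E'
from h import *
t=-pi/2+.01
arm.servo_line(pose(t,0,0,dz=.02)[0],ori=pose(t,0,0)[1],vel=.12)
print(arm.servo_line(pose(t,0,0)[0],ori=pose(t,0,0)[1],vel=.08,until_force=8))
arm.move_gripper(0,effort=30); print(read_finger_gap()); st('grip',t,0,0)
print(arc(t,-1.5*pi-.045,0,0,step=.26,vel=.09,uf=20,log=1)); st('s2',-1.5*pi-.045,0,0)
print(read_q()[5])
E
```

```text
False
0.012215716313894514
grip 19.19 err cmd [0.0003 0.0001 0.0005] polar-A0 -1.5587669585150405 [ 0.13 -0.04] [-0.4  1.7  3. ]
19.59 th=-1.807 FT=0.31 mz=-0.01 F=[1.2 3.9 3.7] False
19.99 th=-2.053 FT=0.36 mz=-0.01 F=[1.8 4.4 3.7] False
20.39 th=-2.298 FT=0.34 mz=-0.01 F=[1.2 4.9 4.4] False
20.79 th=-2.544 FT=0.40 mz=-0.03 F=[2.4 6.1 3.2] False
21.19 th=-2.790 FT=0.29 mz=-0.01 F=[2.  6.  2.6] False
21.59 th=-3.036 FT=0.36 mz=0.02 F=[4.4 6.1 2.6] False
21.99 th=-3.282 FT=0.34 mz=0.06 F=[5.8 6.8 2.6] False
22.39 th=-3.528 FT=0.24 mz=0.09 F=[5.9 5.4 2.5] False
22.79 th=-3.774 FT=0.19 mz=0.09 F=[7.  5.  1.2] False
23.19 th=-4.020 FT=0.17 mz=0.16 F=[7.3 3.  1.1] False
23.59 th=-4.266 FT=0.14 mz=0.20 F=[7.4 1.4 1.4] False
23.99 th=-4.511 FT=0.06 mz=0.25 F=[5.9 0.3 1.3] False
24.39 th=-4.757 FT=0.02 mz=0.27 F=[ 4.8 -0.6  2.3] False
(-4.75738898038469, False)
s2 24.49 err cmd [ 0.0015 -0.0008  0.0006] polar-A0 1.5353483430746067 [0.01 0.26] [ 5.7 -0.5  1.4]
1.4609070436567815
```

```bash
python3 - <<'E'
from h import *
print(arc(-1.5*pi-.045,-pi+.05,0,0,step=.26,vel=.09,uf=20,log=1)); st('b2',-pi+.05,0,0)
arm.move_gripper(.045); st('open',-pi+.05,0,0)
arm.servo_line(pose(-pi+.03,0,0,dz=.06)[0],vel=.15)
p,o=pose(-pi+.02,1,1,dz=.05); q=arm.ik(p,o); print(read_q()[5],q)
arm.movej(q); print(read_time())
look("b2"); print(A0%pi,read_time())
E
```

```text
24.88 th=-4.519 FT=-0.26 mz=0.00 F=[5.2 4.5 1.9] False
25.27 th=-4.281 FT=-0.25 mz=-0.05 F=[5.6 6.1 2.5] False
25.67 th=-4.043 FT=-0.23 mz=-0.09 F=[4.5 7.3 3.5] False
26.06 th=-3.806 FT=-0.17 mz=-0.16 F=[3.1 7.4 3.2] False
26.45 th=-3.568 FT=-0.15 mz=-0.19 F=[1.6 7.8 5.4] False
26.84 th=-3.330 FT=-0.13 mz=-0.30 F=[-0.2  7.6  5.1] False
27.23 th=-3.092 FT=-0.09 mz=-0.30 F=[-1.3  6.3  6.1] False
(-3.0915926535897933, False)
b2 27.33 err cmd [-0.0002  0.0011  0.0003] polar-A0 -3.094308982410494 [-0.01 -0.3 ] [-0.3  5.4  5.8]
open 27.85 err cmd [-0.     -0.0002 -0.0002] polar-A0 -3.092252291321548 [-0.06 -0.01] [-0.8  0.6 -0.2]
-0.3189334628799646 [-2.77241347e-02  3.77323090e-01  1.34694961e+00 -4.44089210e-16
  1.41731995e+00 -2.19241347e-02]
29.05
top 313 [ 0.55569767 -0.05130332] [ 5.41626211e-04 -9.99999853e-01] bar dir mod pi 1.5713379530327556
side 60 [ 5.54806662e-01 -2.48546886e-04] [0.01872748 0.99982463] bar dir mod pi 1.5520677486923473
1.5449963267948965 29.25
```

View pics/b2c.png

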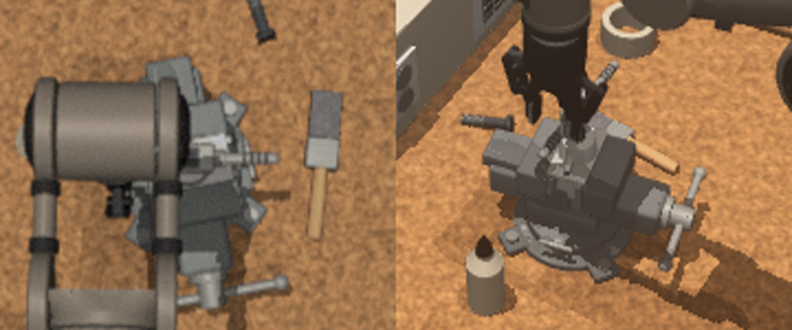

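The bar is back near its half-turn line (1.57 and 1.55 rad, against 1.545). Third stroke on the plain handle, now on the left, going slowly with fine steps near the expected bottom.

```bash
python3 - <<'E'
from h import *
t=-pi+.01
print(arm.servo_line(pose(t,1,1)[0],ori=pose(t,1,1)[1],vel=.08,until_force=8))
arm.move_gripper(0,effort=30); print(read_finger_gap()); st('grip',t,1,1)
t,hit=arc(t,-5.5,1,1,step=.26,vel=.09,uf=10,tlim=.85,log=1)
print(t,hit)
if not hit:
    t,hit=arc(-5.5,-6.3,1,1,step=.025,vel=.03,uf=8,tlim=.9,log=1)
st('end',t,1,1)
E
```

```text
False
0.011806502230366734
grip 30.52 err cmd [0.0005 0.     0.0005] polar-A0 0.003404027862035086 [-0.14  0.05] [1.9 0.3 1.7]
30.90 th=-3.368 FT=0.12 mz=0.19 F=[-1.4  1.2  4.3] False
31.28 th=-3.605 FT=0.21 mz=0.16 F=[-1.7  2.7  4.6] False
31.67 th=-3.842 FT=0.20 mz=0.17 F=[-0.8  3.2  3.5] False
32.05 th=-4.079 FT=0.23 mz=0.02 F=[0.3 3.9 3.9] False
32.43 th=-4.316 FT=0.27 mz=0.03 F=[1.9 4.5 5. ] False
32.82 th=-4.553 FT=0.32 mz=-0.04 F=[2.2 4.7 4.5] False
33.20 th=-4.789 FT=0.33 mz=-0.05 F=[2.1 4.2 4.2] False
33.58 th=-5.026 FT=0.39 mz=-0.10 F=[3.2 4.4 3.9] False
33.97 th=-5.263 FT=0.38 mz=-0.09 F=[3.2 4.  4.3] False
34.35 th=-5.500 FT=0.46 mz=-0.13 F=[4.4 4.3 3.3] False
-5.5 False
34.60 th=-5.525 FT=0.54 mz=-0.05 F=[5.1 5.1 3.6] False
34.85 th=-5.550 FT=0.55 mz=-0.09 F=[4.8 5.7 3. ] False
35.10 th=-5.575 FT=0.61 mz=-0.10 F=[6.3 5.2 3.4] False
35.35 th=-5.600 FT=0.49 mz=-0.05 F=[4.4 5.1 2.6] False
35.60 th=-5.625 FT=0.54 mz=-0.04 F=[5.5 4.7 3.2] False
35.85 th=-5.650 FT=0.56 mz=-0.04 F=[5.4 5.3 3.6] False
36.10 th=-5.675 FT=0.62 mz=-0.11 F=[6.3 5.5 4.1] False
36.35 th=-5.700 FT=0.52
[... 363 characters left out ...]
8.10 th=-5.875 FT=0.51 mz=-0.04 F=[5.5 4.6 1.7] False
38.35 th=-5.900 FT=0.59 mz=-0.12 F=[5.9 6.7 3.6] False
38.60 th=-5.925 FT=0.59 mz=-0.02 F=[6.3 5.9 4.2] False
38.85 th=-5.950 FT=0.53 mz=-0.04 F=[6.  4.7 2.5] False
39.10 th=-5.975 FT=0.58 mz=-0.09 F=[6.4 5.6 2.9] False
39.35 th=-6.000 FT=0.55 mz=-0.06 F=[6.  5.7 3.1] False
39.60 th=-6.025 FT=0.58 mz=-0.06 F=[6.7 5.1 3.3] False
39.85 th=-6.050 FT=0.54 mz=-0.12 F=[6.1 6.2 3.8] False
40.10 th=-6.075 FT=0.61 mz=0.03 F=[7.2 5.4 3. ] False
40.35 th=-6.100 FT=0.71 mz=0.09 F=[8.7 5.4 1.4] False
40.60 th=-6.125 FT=0.92 mz=0.21 F=[11.6  6.2  1.5] False
end 40.7 err cmd [0.0024 0.0012 0.0006] polar-A0 -2.949732030590381 [0.87 0.24] [10.8  6.3  0.3]
```

The torque was steady at about 0.5 N m, then climbed over three steps to 1.1 N m, so the tap bottomed at about -6.08 rad. That is inside the expected range and far below the 2.1 N m at which it snaps. Releasing and backing away.

```bash
python3 - <<'E'
from h import *
arm.move_gripper(.045); print(torque())
p=np.array(read_tool_pos()); arm.servo_line(p+[0,0,.1],vel=.15)
q=np.array(read_q()); 
arm.movej([1.194,.2,1.5,0,1.44,1.5]); print(read_time(),read_tool_pos())
look("e"); print("expected",(A0-6.08)%pi,read_time())
E
```

```text
(np.float64(0.010579835578775124), np.float64(-0.012584530997040091), array([0.06455596, 0.61491271, 0.50395229]), array([-0.01968193, -0.01450169, -0.01258453]))
44.4917 [0.10311123 0.46646868 0.32443159]
top 619 [ 0.55628473 -0.0130062 ] [-0.23277005  0.9725318 ] bar dir mod pi 1.8057213322637242
side 331 [ 0.55310833 -0.00266194] [-0.23679297  0.97156013] bar dir mod pi 1.8098599370467834
expected 1.7481816339744825 44.6917
```

View pics/ec.png

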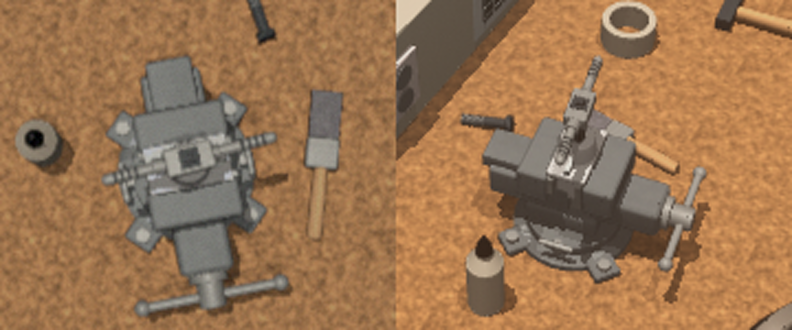

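View pics/etop.png

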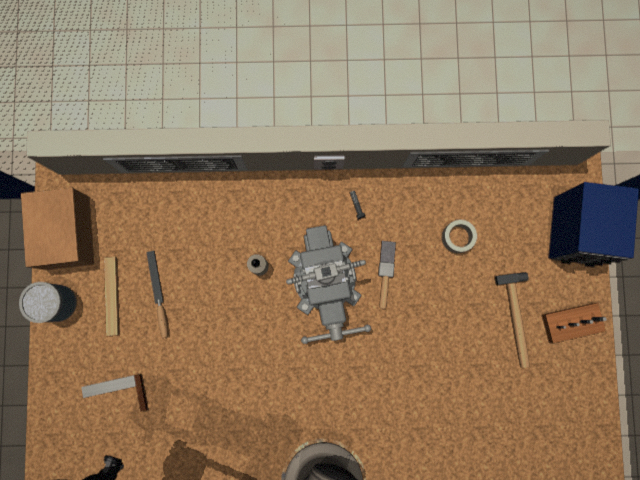

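```bash
python3 -c "
from h import *
print(ticket.close_job(),read_time())"
```

```text
the job is handed in; nothing more can be done
the job is handed in; nothing more can be done
```

The thread is cleaned out and the job is handed in, at about 45 s on the robot's clock. I turned the wrench by its handles from above: half a turn clockwise, a quarter back, the same again, then the third half turn until the tap bottomed.

- **Bottoming:** the torque held at about 0.5 N m, then rose over three small steps to about 1.1 N m. I stopped there; the tap snaps at about 2.1 N m. I then opened the gripper and backed away.
- **Resting angle:** in the last pictures, from both cameras, the bar had turned about 6.02 rad clockwise from its start. That is within the 5.68–6.18 rad expected for the bottom. It is 0.06 rad short of where I felt the rise, about what the shank untwists by when let go.
- **Surroundings:** in the same pictures the bottle, tools and other things are where they were at the start.
- **Uncertainty:** the half and quarter turns are good to about 0.03 rad, going by arm readings and pictures. My first estimate of the tap's axis was about 1 mm off, and caused up to 12 N of side force on the first stroke. I corrected it before the second.

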